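# Move the dust cap from the spare eyepiece to the microscope

### The job

The microscope is going back on the shelf with its eyepiece uncovered: pull the black dust cap off the spare eyepiece in the weighted stand and press it onto the microscope's slanted eyepiece, whose sprung tube gives way under the push, until the cap snaps fully home and square on the tube. Then let go of it. Leave the small things on the bench where they are, and do not force the microscope: a firm push is enough.

Things in the scene. Friction and masses are not known exactly. Their poses are not given: they have to be found in the camera images.
- cap: Black plastic dust cap: twelve-sided cup, 40 mm across flats, 24 mm tall, hollow 21 mm deep. Origin: centre of its open mouth; z runs from mouth to closed top; x is normal to a flat (one every 30 degrees). Mouth 30.4 mm wide inside with a 5 mm high inner lip, 35 mm wide above it. Starts snapped onto the spare eyepiece, mouth down, any yaw. Can be gripped by two facing flats.
- spare: Spare eyepiece: steel tube 28 mm across, upright in the stand, its end 105 mm above the bench and tapering to 20 mm across over the last 6 mm. Origin: centre of that end; z up, out of the tube. Three sprung balls on its side, 12 mm below the end, hold the cap against some 5 to 20 N along the axis. Fixed.
- stand: Round dark steel stand, foot 84 mm across, neck 40 mm across and 50 mm tall, that holds the spare eyepiece. Origin at the centre of its underside. Fixed.
- eyepiece: The microscope's bare eyepiece: end, taper and balls as on the spare, slanted 35 degrees from vertical; its spring lets it sink up to 14 mm (2 to 8 N) and lifts it again. Origin: centre of the upper end, 283 mm above the bench; z along the tube, outwards; y level. A 38 mm sleeve starts 40 mm below. Cap home: its ceiling on the end, its origin at z = -21 mm here; not snapped, 4 mm or more proud.
- microscope: White school microscope, foot 190 x 130 mm, about 0.3 m tall, eyepiece towards its front (-x). Origin on the bench under the head, x to its back. Fixed.
- oil: Bystander: small amber bottle, 32 mm across, 75 mm tall, upright. Origin at its underside.
- canister: Bystander: black objective can with a metal lid, 31 mm across, 44 mm tall, upright. Origin at its underside.
- small_cap: Bystander: small black plug 26 mm across, 14 mm tall, too small for the eyepiece. Origin at its underside.
- driver: Bystander: small screwdriver lying on the bench, 130 mm long. Origin at its middle, underside.
There are look-alikes about, which are no part of the job. Leave any turquoise or yellow look-alike of the cap alone.

How it is judged (in metres and radians):
On the way:
1. the cap is off the spare eyepiece, 40 mm or more from where it sat (distance of cap from where it was at the start of the episode above 0.04 m), for 0.1 s.
At the end, for the whole second after the job is handed in: The cap is on the microscope's eyepiece, snapped home to within 2.5 mm of the full depth, centred within 4 mm, square on the tube within 7 degrees, mouth towards the tube, released and at rest (z of cap in the frame of eyepiece between -0.0235 and -0.0185 m and x of cap in the frame of eyepiece between -0.004 and 0.004 m and y of cap in the frame of eyepiece between -0.004 and 0.004 m and angle between the z axis of cap and the z axis of eyepiece, either way round below 0.12 rad and angle between cap's own z axis and vertical below 1.2 rad and linear speed of cap below 0.02 m/s); the robot touches nothing.
It fails at once if the microscope is forced: over 50 N on it from the cap or the robot (contact force between microscope and cap above 50 N or contact force between microscope and the arm above 50 N or contact force between microscope and the fingers above 50 N).
It fails at once if a bystander is moved by more than 30 mm (distance of any of oil, canister, small_cap, driver from where it was at the start of the episode above 0.03 m).
It also fails if it takes over 58 s, if anything falls off the work surface, if the arm or the gripper's body presses on something with over 40 N, if the wrist force passes 120 N, or if a joint passes its speed limit or range.

### The arm

A 7-joint arm with a two-finger parallel gripper is mounted at the origin on the work surface. World frame = base frame: x ahead of the robot, y to its left, z up, the work surface at z = 0. Lengths are in mm, angles in rad, forces in N, time in s.
With the tool pointing down it reaches from about 400 to 875 mm from the base axis. Payload 4.4 kg.
Tool frame: the origin (TCP) lies between the finger pads; the fingertips stand 17 mm ahead of it and the grasp point (between the pads) lies 2 mm behind it; z points along the fingers, y is the line along which they close (so a half turn about z gives the same grasp; the last joint's range is limited). The gripper opens to 85 mm and grips with 20 to 120 N. Pads are 22 mm wide; open, the fingers measure 114 mm over their backs; the gripper's body (76 mm by 85 mm) begins 54 mm behind the grasp point. The pads swing forward as they close: fully open they stand 13 mm farther back than shut.
Start: joints at [1.155, 0.628, 0.038, 1.517, -0.027, 0.996, -0.02], TCP at [222.789, -610.641, 248.313] pointing down, gripper open.
Joint ranges: [-3.06, 3.06], [-0.37, 2.12], [-1.25, 1.32], [0.18, 2.47], [-1.1, 4.24], [0.23, 1.98], [-2.94, 2.94]. Speed limits (rad/s): [2.57, 2.57, 3.14, 3.14, 3.14, 3.14, 3.14].

### API

Orientations are given as [roll, pitch, yaw] about the fixed x, y, z axes, in that order (R = Rz(yaw) Ry(pitch) Rx(roll)).
In Python, from cell import sensors, get_image, ctrl gives the robot as it stands.
- The arm moves only by the tool send_rows, never from a script. Its argument "series" is a list of rows, each a list of 3 entries, a list of its own where there are three numbers: the finger opening in mm, from 0 to 85.4, then the shift along the world's x, y, z in units of 60 mm (1.0 is 60 mm), then the turn, a rotation vector about the world's x, y, z in units of 5 degrees (1.0 is 5 degrees). A call has 1 to 8 rows; each row shifts and turns the commanded pose from where the row before left it; what a row does not reach is not made up. A row lasts 1/8 s, in which the tool goes at most 62.5 mm and 10.7 degrees, less where a joint would pass 70% of its speed; a pose out of reach is approached as far as the arm can. A call is refused whole if a number of a shift passes 1 or a number of a turn 1, either way. A call with a gripper value outside its range is refused whole. The fingers move at their own pace and stop on an object; the grip force is fixed at half the most. Time passes only in rows, so rows that do not move let the fingers close. It gives the time, the measured TCP pose, the force, the opening and the grip force at its end, in the units of the state.
- sensors.read_state(): the state, without advancing time (a new reading comes with each control period).
- get_image(name): name is "scene" or "top"; returns a dict with "img" (384x512x3 uint8, red, green, blue), "depth" (384x512 float32, mm along the optical axis (not along the pixel's ray), 0 where there is no reading), "vfov" (degrees; the focal length in pixels is half the picture's height over the tangent of half this angle, whatever the lens; pixels are square), "cx", "cy" (the principal point, pixels), "k1" (the pictures are not rectified: a ray, as slopes to the right and down, at radius r is drawn at 1 + k1 r^2 times it, then the intrinsics apply), "world_to_cam" (4x4, takes a point from world to camera coordinates). Camera axes: x right, y down, z forward; pixel columns grow to the right and rows downward; lengths in mm; the calibration is good to about 2 mm. A picture is of the moment at which its call begins.
- ctrl.finish_job(): hands the job in; it is judged then, once.
The state is a dict: "clock": time; "qpos": joint angles; "qd": joint speeds; "tau": joint torques, N m; "eef_pos": TCP position; "tool_rot": TCP orientation; "force": force on the tool from outside, world axes, zero at the start; "torque": the same for the moment, N m; "width": finger opening in mm; "gripper_force": force on a finger pad.
Only numpy, scipy, OpenCV 4.12 (cv2) and the standard library are available. Lean on these libraries where they do the work, as an engineer would, in place of code of your own. Each camera call takes 0.05 s, during which the arm holds its last target. There are 200 camera calls.

## Working session

There is one attempt and no reset: what is moved stays moved. The work goes in short steps, Python scripts to look and compute and a tool call to move; the robot and the scene stay as the last step left them, time stands still between calls to the robot, and variables do not carry over. Pictures are saved under pics/ and viewed, at most 10 in all, crops included, and the job is handed in when it is done.

Besides the shell and the picture viewer there is one more tool, called after ">>>" as a command line: name --argument value ..., lists and objects as JSON in quotes. send_rows: Moves the arm, as the interface text tells. Its arguments: {"type":"object","properties":{"series":{"type":"array"}},"required":["series"]}

```bash
ls; mkdir -p pics; cat > h.py <<'E'
import numpy as np, cv2
from cell import sensors, get_image, ctrl
def grab(n):
    d=get_image(n); np.savez(f'{n}.npz',**{k:np.asarray(v) for k,v in d.items()}); return d
def load(n): return dict(np.load(f'{n}.npz'))
def K(d):
    f=d['img'].shape[0]/2/np.tan(np.radians(float(d['vfov']))/2)
    return np.array([[f,0,float(d['cx'])],[0,f,float(d['cy'])],[0,0,1]]),np.array([float(d['k1']),0,0,0])
def slopes(d,uv):
    k,c=K(d); return cv2.undistortPoints(np.asarray(uv,float).reshape(-1,1,2),k,c).reshape(-1,2)
def ray(d,uv):
    s=slopes(d,uv); T=d['world_to_cam']; R=T[:3,:3]; o=-R.T@T[:3,3]
    return o,np.c_[s,np.ones(len(s))]@R
def plane(d,uv,z):
    o,r=ray(d,uv); return o+r*((z-o[2])/r[:,2])[:,None]
def cloud(d):
    h,w=d['depth'].shape; v,u=np.mgrid[:h,:w]
    o,r=ray(d,np.c_[u.ravel(),v.ravel()]); return (o+r*d['depth'].reshape(-1,1)).reshape(h,w,3)
def tri(d1,p1,d2,p2):
    o1,r1=ray(d1,[p1]);o2,r2=ray(d2,[p2]);A=np.c_[r1[0],-r2[0]]
    t=np.linalg.lstsq(A,o2-o1,rcond=None)[0];a=o1+r1[0]*t[0];b=o2+r2[0]*t[1];return (a+b)/2,np.linalg.norm(a-b)
def proj(d,P):
    T=d['world_to_cam'];k,c=K(d);p,_=cv2.projectPoints(np.asarray(P,float).reshape(-1,1,3),cv2.Rodrigues(T[:3,:3])[0],T[:3,3],k,c);return p.reshape(-1,2)
E
python3 - <<'E'
from h import *
for n in('scene','top'):
    d=grab(n); cv2.imwrite(f'pics/{n}0.png',cv2.resize(d['img'][:,:,::-1],(800,600)))
    T=d['world_to_cam'];print(n,d['vfov'],d['cx'],d['cy'],d['k1'],-T[:3,:3].T@T[:3,3],T[2,:3])
print(sensors.read_state())
E
```

```text
pics
scene 45.14814487818937 252.29124605129456 198.17201897674073 -0.17397913254786188 [938.82490788 528.31074363 994.06898059] [-0.37601909 -0.5170449  -0.76894357]
top 51.79943808436277 253.036329667369 192.22550826370824 -0.010353788097442123 [ 336.1015309     7.13318003 1095.7085864 ] [ 0.21965719 -0.01923195 -0.97538754]
{'clock': 0.1, 'qpos': array([ 1.15521988,  0.62925229,  0.03847467,  1.51825998, -0.02702632,
        0.99630317, -0.01998932]), 'qd': array([-2.26490680e-04, -1.88728327e-03,  4.83168748e-04, -1.67990187e-03,
       -7.78268478e-05,  1.46371351e-03,  3.03897523e-04]), 'tau': array([ 2.13613654e-03, -5.64531684e+01,  1.23012085e+00, -1.93973190e+01,
        1.12530944e-02,  5.46850511e-03, -7.46363611e-06]), 'eef_pos': array([ 222.58610886, -610.13908075,  247.48499667]), 'tool_rot': array([-3.13988856e+00,  1.24612715e-05,  3.49748800e-01]), 'force': array([-1.18440974,  0.3906238 , -0.30090684]), 'torque': array([ 0.0532457 , -0.04800347,  0.00151033]), 'gripper_force': 0.0, 'width': 85.27278551492572}
```

View pics/scene0.png

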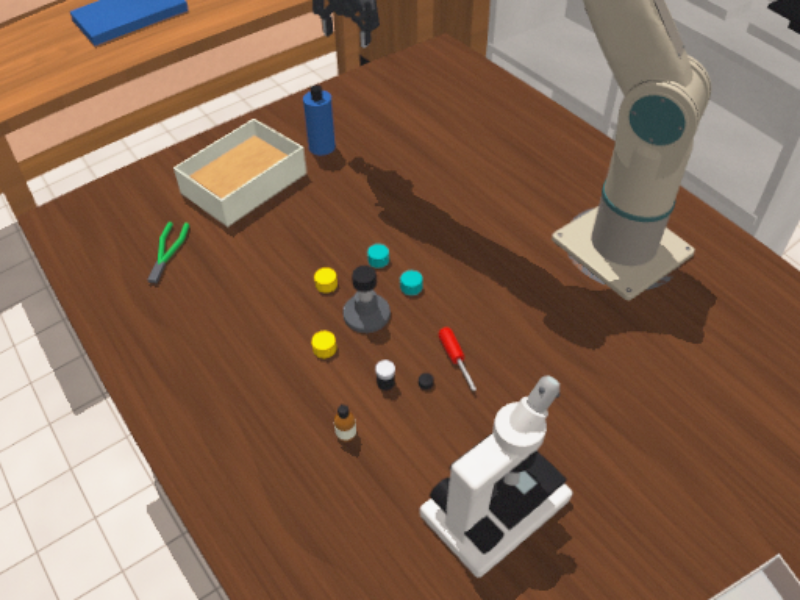

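View pics/top0.png

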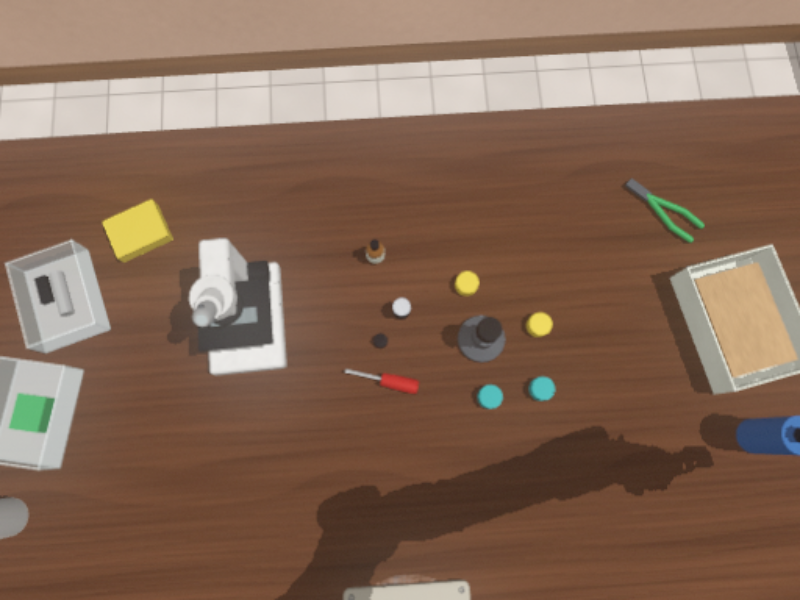

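Scene view (800×600 px): black cap on the dark stand at (364,278), bare slanted eyepiece end at (549,382). Things that could be mistaken for the cap: small_cap (426,381), canister (386,376), oil bottle's top (343,411), turquoise (378,255) and (411,282), and yellow (325,280) and (323,345). In the top view, the cap is at (489,330) and the eyepiece end at (203,315). I choose the black one on the stand and will check it in one crop.

```bash
python3 - <<'E'
from h import *
crops=[]
for n,c,e in(('scene',(233,178),(348,250)),('top',(313,211),(132,198))):
    d=load(n);C=cloud(d);im=d['img'].astype(int)
    u,v=c;s=np.s_[v-22:v+22,u-22:u+22]
    P=C[s].reshape(-1,3);I=im[s].reshape(-1,3)
    m=(I.max(1)<70)&(P[:,2]>103)&(P[:,2]<114);Q=P[m]
    print(n,'captop',m.sum(),np.median(Q,0),(Q.min(0)+Q.max(0))/2,np.ptp(Q,axis=0))
    m2=(I.max(1)<70)&(P[:,2]>80);print(' z hist',np.percentile(P[m2,2],[1,25,50,75,90,99]))
    for (u,v) in (c,e):
        a=d['img'][v-24:v+24,u-32:u+32,::-1];crops.append(cv2.resize(a,(400,300),interpolation=cv2.INTER_NEAREST))
    u,v=e;P=C[v-30:v+30,u-30:u+30].reshape(-1,3)
    Q=P[(P[:,2]>235)&(P[:,2]<300)];print(' eyep n',len(Q),Q.max(0),Q.min(0));np.save(f'ey_{n}.npy',Q)
cv2.imwrite('pics/crop.png',np.vstack([np.hstack(crops[:2]),np.hstack(crops[2:])]))
E
```

```text
scene captop 148 [ 500.32205077 -159.18865039  107.43059826] [ 500.01931872 -160.68997935  108.51182038] [39.66136641 41.38912392 10.32335063]
 z hist [ 86.49583104 100.32593097 106.62463791 108.20362226 109.5844842
 113.54281777]
 eyep n 711 [585.04552903 277.28321045 289.472329  ] [499.97904945 224.57068266 235.00484598]
top captop 168 [ 500.49773946 -159.619789    109.45611252] [ 501.01182086 -160.77507701  108.49341266] [38.9789055  35.83950003 10.53527665]
 z hist [ 88.17020348 108.00008975 109.29554474 110.53766012 111.74190259
 113.60201676]
 eyep n 501 [584.42897585 281.76513306 291.65542   ] [501.67868013 221.59445753 235.00503507]
```

View pics/crop.png

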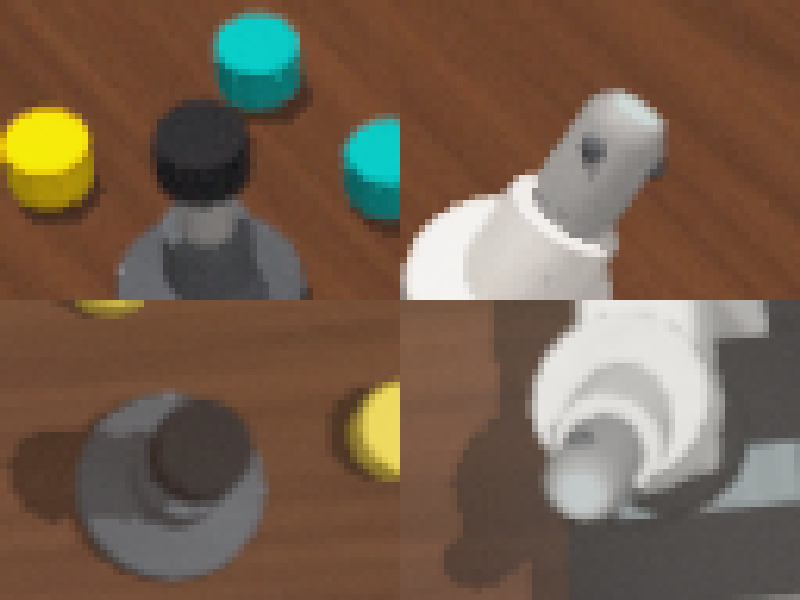

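The crop shows the black twelve-sided cap sitting on the stand's tube, with turquoise and yellow caps lower down beside it. The bare grey eyepiece with its balls shows in both views. The cap top measures about (500.5, -160, 108) mm in both views, which agrees with the expected 84+24 = 108 mm. Next I fit the eyepiece axis.

```bash
python3 - <<'E'
from h import *
from scipy.optimize import least_squares
def ax(az,ti): return np.array([np.sin(ti)*np.cos(az),np.sin(ti)*np.sin(az),np.cos(ti)])
Q={}
for n,e in(('scene',(348,250)),('top',(132,198))):
    d=load(n);C=cloud(d);u,v=e;s=np.s_[v-30:v+30,u-30:u+30]
    P=C[s].reshape(-1,3);Q[n]=P[(P[:,2]>245)&(P[:,2]<292)]
def fit(P,p0,tilt=None):
    for it in range(6):
        def f(p):
            a=ax(p[2],p[3] if tilt is None else tilt);w=Pm-[p[0],p[1],283];t=w@a
            return np.linalg.norm(w-np.outer(t,a),axis=1)-14
        def sel(p):
            a=ax(p[2],p[3]);w=P-[p[0],p[1],283];t=w@a;r=np.linalg.norm(w-np.outer(t,a),axis=1)
            return P[(t<-8)&(t>-36)&(abs(r-14)<(8 if it<2 else 5))]
        Pm=sel(p0);r=least_squares(f,p0,loss='soft_l1');p0=r.x
        if tilt is not None:p0[3]=tilt
    return p0,len(Pm),np.std(f(p0))
for name,P in(('scene',Q['scene']),('top',Q['top']),('both',np.vstack(list(Q.values())))):
  for az in (np.radians(200),np.radians(250)):
    for ti in(None,np.radians(35)):
      p,n,s=fit(P,[525,245,az,np.radians(35)],ti);print(name,p[:2],np.degrees(p[2:]),n,s)
# bright end disc by colour, two views
for n,e,lo in(('scene',(351,245),0),('top',(130,202),0)):
    d=load(n);u,v=e;im=d['img'][v-14:v+14,u-14:u+14];print(n);print(im[::2,::2].mean(2).astype(int))
E
```

```text
scene [507.44555073 252.30251062] [180.53242118  34.92210101] 209 1.293885647774673
scene [507.42363982 252.22316623] [180.82691947  35.        ] 211 1.304595713205032
scene [507.44555074 252.30251062] [180.53242118  34.92210099] 209 1.2938856477388798
scene [507.42363977 252.22316696] [180.82691636  35.        ] 211 1.3045957148142842
top [510.98126396 251.47327812] [183.07782311  33.18074817] 72 1.0197115716716256
top [510.24324827 251.43599453] [182.999475  35.      ] 73 1.0335900428628628
top [510.98126395 251.47327811] [183.07782315  33.18074819] 72 1.0197115716329281
top [510.25396146 251.31815838] [183.92381774  35.        ] 73 0.9451176300591221
both [509.54213283 251.72900769] [181.71775862  32.07093274] 279 1.4122139109146061
both [508.2663051  251.62184787] [181.94980427  35.        ] 292 1.451362681222327
both [509.44485707 251.73302883] [181.68710695  32.25194859] 277 1.4102885001689756
both [508.26630457 251.62185656] [181.94977138  35.        ] 292 1.4513627097392467
scene
[[ 74  77  79  74  74  70  75  75  79  80  79  81  81  79]
 [ 74  74  77  77  76  74  72  74  74 
[... 860 characters left out ...]
6 107 228 224 218 217 203 166 188 216 222 189 181]
 [ 76  77  76 219 184 210 140 147 154 154 151 218 215 173]
 [ 78  78  78 162 188 144 124 129 155 156 151 182 221 182]
 [ 76  76  78  76 156 157 164 164 159 155 150 160 220 197]
 [ 74  76  75  78 150 173 180 178 170 156 146 172 217 212]
 [ 73  74  74  92 164 192 197 196 179 158 139 209 157 159]
 [ 73  73  74  81 170 197 198 198 189 151 125 120 131  99]
 [ 72  73  75  73 128 191 198 197 183 134 121  73  74  77]
 [ 72  72  71  72  75 123 168 168 131 100 143 143 101  74]
 [ 70  70  73  73  75  72  72  74  74  70  74  71  72  76]
 [ 73  75  75  76  76  78  71  73  73  74  75  75  77  78]
 [ 71  73  72  74  77  74  73  72  74  74  75  76  75  76]]
```

```bash
python3 - <<'E'
from h import *
from scipy.ndimage import map_coordinates
from scipy.optimize import least_squares
A=np.radians(35)
# end face along the fitted axis, foot yaw
for az in (182,):
  a=np.array([np.sin(A)*np.cos(np.radians(az)),np.sin(A)*np.sin(np.radians(az)),np.cos(A)]);o=np.array([508.4,251.7,283])
  for n,e in(('scene',(351,245)),('top',(130,202))):
    d=load(n);C=cloud(d);P=C[e[1]-20:e[1]+20,e[0]-20:e[0]+20].reshape(-1,3)-o;t=P@a;r=P-np.outer(t,a);rr=np.linalg.norm(r,axis=1)
    m=(rr<8)&(t>-10)&(t<10);print(n,'end face t',m.sum(),np.median(t[m]),'proj',proj(d,[o]))
d=load('top');C=cloud(d);im=d['img'];m=(C[...,2]>12)&(C[...,2]<45)&(C[...,1]>130)&(C[...,1]<350)&(C[...,0]>380)&(C[...,0]<720)&(d['depth']>0)
P=C[m];r=cv2.minAreaRect(P[:,:2].astype(np.float32));print('foot',r,np.median(P[:,2]))
# cap outline on plane z=108, rim points on the far side
for n in('scene','top'):
    im=np.mean([get_image(n)['img'].astype(float).mean(2) for _ in range(6)],0);d=load(n)
    c=np.array([500.5,-160.]);T=d['world_to_cam'];cam=-T[:3,:3].T@T[:3,3];far=np.arctan2(*(c-cam[:2])[::-1])
    th=far+np.radians(np.arange(-100,101,2.));R=np.arange(14,27,.1);rad=[]
    for q in th:
        uv=proj(d,np.c_[c[0]+R*np.cos(q),c[1]+R*np.sin(q),0*R+108])
        p=map_coordinates(im,[uv[:,1],uv[:,0]],order=1);lo,hi=np.median(p[:30]),np.median(p[-25:]);i=np.argmax(p>(lo+hi)/2)
        rad.append(R[i] if hi-lo>12 else np.nan)
    rad=np.array(rad);k=np.isfinite(rad);print(n,np.degrees(far),k.sum(),np.round(rad[::5],1))
    X=c+np.c_[rad*np.cos(th),rad*np.sin(th)]
    X=X[k]
    for ph0 in(-10,0,10):
        def f(p):
            w=X-p[:2];an=np.arctan2(w[:,1],w[:,0])-p[2];an=(an+np.pi/12)%(np.pi/6)-np.pi/12
            return np.hypot(*w.T)*np.cos(an)-p[3]
        s=least_squares(f,[*c,np.radians(ph0),20],loss='soft_l1',f_scale=.3);print('  fit',s.x[:2],np.degrees(s.x[2])%30,s.x[3],'cost',s.cost,np.std(f(s.x)))
E
```

```text
scene end face t 23 1.4160299426302092 proj [[352.69230987 243.49084056]]
top end face t 43 0.12142189558127094 proj [[129.00847399 205.12675986]]
foot ((564.32373046875, 253.004150390625), (191.69473266601562, 130.79241943359375), 2.004225492477417) 31.02686431733855
scene -122.48949505802612 93 [22.  21.  20.2  nan  nan 23.1 22.2 20.7 22.1 21.7 21.3 21.9 21.6 21.7
 20.8 20.6 21.  19.9 19.9 20.3 21.1]
  fit [ 499.43741623 -160.50398275] 26.425436126867872 20.559659026772035 cost 8.345547429377282 0.6394119636190576
  fit [ 499.22341064 -160.52709377] 17.523488711583074 20.521571683135715 cost 8.694814350248828 0.6725968503209533
  fit [ 499.22341085 -160.52709334] 17.52351828059834 20.521572188022358 cost 8.694814350244902 0.6725967704684198
top -45.47260598342904 101 [19.4 19.1 19.6 19.7 19.7 20.1 21.  21.8 21.9 22.2 22.6 22.1 21.8 22.3
 21.9 21.4 20.8 21.2 20.5 20.6 20.9]
  fit [ 502.48503165 -161.15326155] 13.051234052879849 19.59485027050801 cost 4.966421080745566 0.3823174985337579
  fit [ 502.44473818 -161.14418077] 9.259383961904108 19.631215200345068 cost 4.894661874903915 0.38820796856893525
  fit [ 502.4562883  -161.16692253] 6.057194657563456 19.62901243663255 cost 4.817607670173989 0.3977830292349236
```

```bash
python3 - <<'E'
from h import *
for n in('scene','top'):
    d=load(n);C=cloud(d);I=d['img'].astype(int);m=(I[...,2]>90)&(I[...,2]>2*I[...,0])&(I[...,2]>1.5*I[...,1])&(C[...,2]>20)&(C[...,1]>-900)&(abs(C[...,0]-350)<250)
    P=C[m];print(n,m.sum(),*[np.percentile(P,[2,50,98],axis=0).round()] if m.any() else 0)
    b=C[(C[...,2]>40)&(C[...,2]<400)&(C[...,1]<-200)&(C[...,1]>-580)&(C[...,0]>200)&(C[...,0]<520)&(d['depth']>0)];print(len(b),b.max(0) if len(b) else '')
E
```

```text
scene 535 [[ 277. -633.   23.]
 [ 310. -597.   89.]
 [ 328. -586.  135.]]
637 [ 519.94681851 -530.0721771   353.55197912]
top 259 [[ 275. -608.   24.]
 [ 289. -595.   98.]
 [ 317. -588.  135.]]
691 [ 519.75330965 -532.04033754   75.7799051 ]
```

>>> send_rows --series '[[85,[0.387,0.624,0],[0,0,-0.3]],[85,[0.387,0.624,0],[0,0,-0.3]],[85,[0.387,0.624,0],[0,0,-0.3]],[85,[0.387,0.624,0],[0,0,-0.3]],[85,[0.387,0.624,0],[0,0,-0.3]],[85,[0.387,0.624,0],[0,0,-0.3]],[85,[0.387,0.624,0],[0,0,-0.3]],[85,[0.387,0.624,0],[0,0,-0.3]]]'

```text
clock: 1.7
eef_pos: [409.3, -310.0, 248.6]
tool_rot: [3.141, -0.001, 0.139]
force: [0.7, -0.8, -0.1]
width: 85.2
gripper_force: 0.0
```

>>> send_rows --series '[[85,[0.387,0.624,-0.3],[0,0,-0.3]],[85,[0.387,0.624,-0.3],[0,0,-0.3]],[85,[0.387,0.624,-0.3],[0,0,-0.3]],[85,[0.387,0.624,-0.3],[0,0,-0.3]],[85,[0,0,0],[0,0,0]],[85,[0,0,0],[0,0,0]]]'

```text
clock: 2.45
eef_pos: [501.3, -161.9, 176.4]
tool_rot: [3.141, 0.0, 0.036]
force: [-0.6, -0.8, 0.4]
width: 85.0
gripper_force: 0.0
```

>>> send_rows --series '[[85,[0,0.02,-0.33],[0,0,0]],[85,[0,0,-0.33],[0,0,0]],[85,[0,0,-0.33],[0,0,0]],[85,[0,0,-0.33],[0,0,0]],[85,[0,0,0],[0,0,0]],[60,[0,0,0],[0,0,0]],[50,[0,0,0],[0,0,0]],[46,[0,0,0],[0,0,0]]]'

```text
clock: 3.45
eef_pos: [501.8, -160.3, 97.8]
tool_rot: [3.141, -0.001, 0.036]
force: [-0.6, -0.7, 0.6]
width: 46.1
gripper_force: 0.0
```

```bash
python3 - <<'E'
from h import *
d=grab('scene');u,v=233,178;a=cv2.resize(d['img'][v-45:v+45,u-60:u+60,::-1],(800,600),interpolation=cv2.INTER_CUBIC);cv2.imwrite('pics/grasp.png',a)
s=sensors.read_state();print(s['eef_pos'],s['force'],s['width'])
E
```

```text
[ 501.73253012 -160.27737651   97.66505981] [-0.04937885  0.45576655  0.90105812] 46.371157055686936
```

View pics/grasp.png

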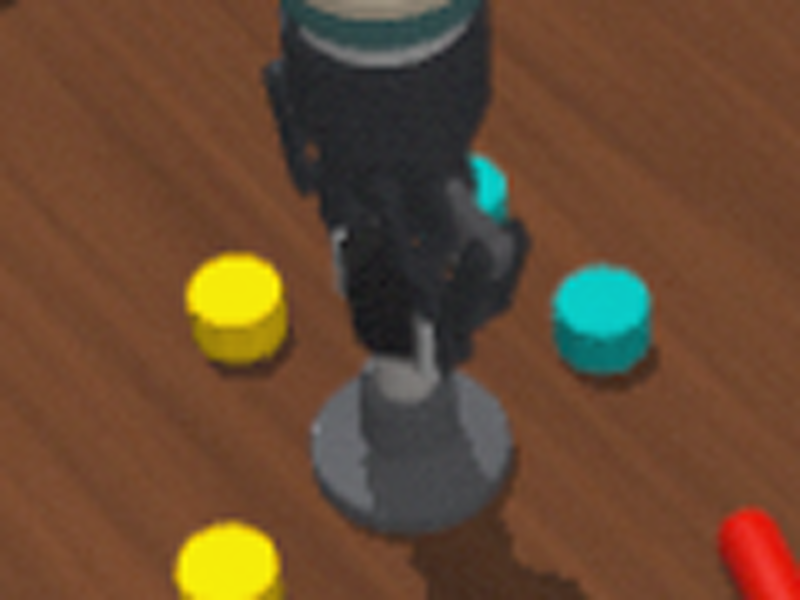

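The fingers straddle the cap (near (400,300) in the crop) with a gap on each side, and nothing has been touched. I close the fingers and read the width.

>>> send_rows --series '[[20,[0,0,0],[0,0,0]],[20,[0,0,0],[0,0,0]],[20,[0,0,0],[0,0,0]],[20,[0,0,0],[0,0,0]]]'

```text
clock: 4.0
eef_pos: [501.8, -161.0, 98.0]
tool_rot: [3.14, -0.001, 0.035]
force: [-0.9, -1.1, 6.2]
width: 38.8
gripper_force: 59.5
```

>>> send_rows --series '[[20,[0,0,0.1],[0,0,0]],[20,[0,0,0.1],[0,0,0]],[20,[0,0,0.15],[0,0,0]],[20,[0,0,0.15],[0,0,0]],[20,[0,0,0.2],[0,0,0]],[20,[0,0,0.3],[0,0,0]],[20,[0,0,0.5],[0,0,0]],[20,[0,0,0.5],[0,0,0]]]'

```text
clock: 5.0
eef_pos: [501.2, -159.7, 218.6]
tool_rot: [-3.141, 0.0, 0.036]
force: [-0.1, -0.2, -1.0]
width: 38.7
gripper_force: 65.9
```

```bash
python3 - <<'E'
from h import *
s=sensors.read_state();print(s['eef_pos'],s['force'],s['width'],s['gripper_force'])
A=[]
for n in('scene','top'):
    d=grab(n);u,v=proj(d,[[501,-161,150]])[0].astype(int);A.append(cv2.resize(d['img'][v-36:v+36,u-48:u+48,::-1],(400,300),interpolation=cv2.INTER_CUBIC))
cv2.imwrite('pics/lift.png',np.hstack(A))
E
```

```text
[ 501.19405697 -159.70070378  218.61418647] [-0.14298012 -0.16426164 -0.97851157] 38.65309253122775 65.86346760419815
```

View pics/lift.png

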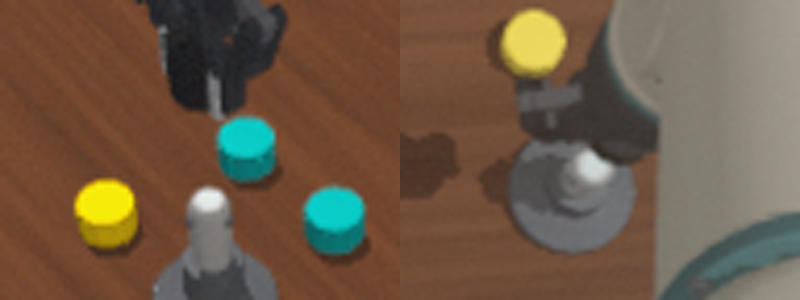

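Left crop (scene): the spare tube is bare, with its bright end at (208,200), and the cap is up between the fingers at about (200,90). The right crop (top) shows the same bare tube end at (597,165). I fit the bare tube to get the cap's offset in the hand.

```bash
python3 - <<'E'
from h import *
from scipy.optimize import least_squares
for n in('scene','top'):
    d=load(n);C=cloud(d);P=C[(abs(C[...,0]-501)<22)&(abs(C[...,1]+160)<22)&(d['depth']>0)]
    Q=P[(P[:,2]>60)&(P[:,2]<97)];s=least_squares(lambda p:np.hypot(Q[:,0]-p[0],Q[:,1]-p[1])-14,[501,-160],loss='soft_l1');e=P[(P[:,2]>100)&(P[:,2]<112)]
    print(n,len(Q),s.x,'end',len(e),np.median(e,0))
s=sensors.read_state();q=s['eef_pos'];print(q,s['tool_rot'])
a=np.array([-np.sin(np.radians(35))*np.cos(np.radians(2)),-np.sin(np.radians(35))*np.sin(np.radians(2)),np.cos(np.radians(35))])
o=np.array([508.5,251.5,283]);print('axis',a,[ (k,(o+a*k).round(1)) for k in(80,40,20,13,0,-8,-21)],'rotvec dir',np.array([np.sin(np.radians(2)),-np.cos(np.radians(2))]))
E
```

```text
scene 91 [ 498.31729562 -161.63277525] end 59 [ 501.90919156 -156.89459535  104.35415278]
top 18 [ 501.71410358 -162.80332977] end 68 [ 499.24063859 -159.29531678  105.67467053]
[ 503.34629645 -160.44141     220.73300145] [ 3.14000164 -0.00637441  0.03595611]
axis [-0.57322703 -0.02001753  0.81915204] [(80, array([462.6, 249.9, 348.5])), (40, array([485.6, 250.7, 315.8])), (20, array([497. , 251.1, 299.4])), (13, array([501. , 251.2, 293.6])), (0, array([508.5, 251.5, 283. ])), (-8, array([513.1, 251.7, 276.4])), (-21, array([520.5, 251.9, 265.8]))] rotvec dir [ 0.0348995  -0.99939083]
```

>>> send_rows --series '[[20,[-0.02,0.342,0.2],[0.012,-0.35,0]],[20,[-0.02,0.342,0.2],[0.012,-0.35,0]],[20,[-0.02,0.342,0.2],[0.012,-0.35,0]],[20,[-0.02,0.342,0.2],[0.012,-0.35,0]],[20,[-0.02,0.342,0.2],[0.012,-0.35,0]],[20,[-0.02,0.342,0.2],[0.012,-0.35,0]],[20,[-0.02,0.342,0.2],[0.012,-0.35,0]],[20,[-0.02,0.342,0.2],[0.012,-0.35,0]]]'

```text
clock: 6.1
eef_pos: [491.2, 5.2, 313.5]
tool_rot: [-3.141, -0.245, 0.036]
force: [0.2, 0.9, -0.1]
width: 38.9
gripper_force: 65.9
```

>>> send_rows --series '[[20,[-0.02,0.342,0.2],[0.012,-0.35,0]],[20,[-0.02,0.342,0.0],[0.012,-0.35,0]],[20,[-0.02,0.342,0],[0.012,-0.35,0]],[20,[-0.02,0.342,0],[0.012,-0.35,0]],[20,[-0.02,0.342,0],[0.012,-0.35,0]],[20,[-0.02,0.342,0],[0.012,-0.35,0]],[20,[-0.02,0.342,0],[0.012,-0.35,0]],[20,[-0.02,0.342,0],[0.012,-0.35,0]]]'

```text
clock: 7.1
eef_pos: [481.5, 169.1, 325.2]
tool_rot: [-3.141, -0.49, 0.036]
force: [1.6, 0.1, -0.3]
width: 39.0
gripper_force: 65.9
```

>>> send_rows --series '[[20,[-0.02,0.342,0],[0.012,-0.35,0]],[20,[-0.02,0.342,0.0],[0.012,-0.35,0]],[20,[-0.02,0.342,0],[0.012,-0.35,0]],[20,[-0.02,0.342,0],[0.012,-0.35,0]],[20,[0,0,0],[0,0,0]],[20,[0,0,0],[0,0,0]]]'

```text
clock: 7.85
eef_pos: [477.2, 245.2, 323.4]
tool_rot: [3.14, -0.6, 0.036]
force: [0.9, 0.1, -0.4]
width: 38.9
gripper_force: 65.9
```

```bash
python3 - <<'E'
from h import *
from scipy.spatial.transform import Rotation as Ro
A=[]
for n in('scene','top'):
    d=grab(n);u,v=proj(d,[[500,251,300]])[0].astype(int);A.append(cv2.resize(d['img'][v-36:v+36,u-48:u+48,::-1],(400,300),interpolation=cv2.INTER_CUBIC))
cv2.imwrite('pics/pre.png',np.hstack(A))
P=[];
for i in range(8):
    s=sensors.read_state();P.append(np.r_[s['eef_pos'],s['tool_rot']]);get_image('top')
P=np.array(P);m=np.r_[P[:,:3].mean(0)];print(m,P[:,:3].std(0))
R=Ro.from_euler('xyz',P[-1,3:]).as_matrix();print('tool z',R[:,2],'x',R[:,0])
a=np.array([-0.573227,-0.0200175,0.819152]);o=np.array([508.5,251.5,283])
w=m+13.9*R[:,2]-o;t=w@a;print('mouth height on axis',t,'lateral',w-t*a,'ang deg',np.degrees(np.arccos(-R[:,2]@a)))
print(s['force'],s['width'],s['qpos'])
E
```

```text
[478.26045932 243.97442923 323.68846522] [0.14309234 0.38869542 0.04124827]
tool z [ 0.56512882  0.01806444 -0.82480488] x [0.82432272 0.02821821 0.56541648]
mouth height on axis 36.915507087741126 lateral [-1.2232847  -6.53551893 -1.0157341 ] ang deg 0.5771194448980648
[-0.10736934  0.63982595  0.24896285] 38.92705570151633 [-1.22109237  0.24399859  0.56689154  2.20635611  0.76832665  0.33109056
 -2.92055613]
```

View pics/pre.png

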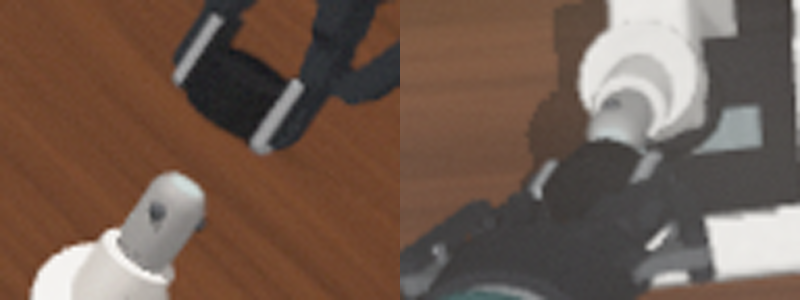

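Left crop: the cap is held square between the pads at about (240,95), above the bare eyepiece end at (185,190). Joint 7 is at -2.92, close to its limit of -2.94, so the tool stopped 6 mm short in y. The cap is round about its axis, so I turn the tool about its own z to free that joint, starting with a small test.

>>> send_rows --series '[[20,[0,0,0.1],[0.229,0.008,-0.328]],[20,[0,0,0],[0.229,0.008,-0.328]],[20,[0,0,0],[0.229,0.008,-0.328]],[20,[0,0,0],[0,0,0]]]'

```text
clock: 8.85
eef_pos: [477.7, 245.8, 329.9]
tool_rot: [-3.07, -0.598, -0.091]
force: [-0.3, 0.2, 0.1]
width: 38.7
gripper_force: 65.9
```

```bash
cat > st.py <<'E'
from h import *
from scipy.spatial.transform import Rotation as Ro
P=[];F=[]
for i in range(4):
    s=sensors.read_state();P.append(s['eef_pos']);F.append(s['force']);get_image('top')
m=np.mean(P,0);R=Ro.from_euler('xyz',s['tool_rot']).as_matrix()
a=np.array([-0.573227,-0.0200175,0.819152]);o=np.array([508.5,251.5,283])
w=m+13.9*R[:,2]-o;t=w@a
print('tcp',m.round(1),'mouth t',t.round(1),'lat',(w-t*a).round(1),'tiltvec units(world) to fix',(Ro.align_vectors([-a],[R[:,2]])[0].as_rotvec(degrees=True)/5).round(2))
print('target shift for mouth t=30,0 (units)',((o+30*a-m-13.9*-a*-1*-1)/60).round(3) if 0 else ((o+30*a+13.9*a-m)/60).round(3),((o+13.9*a-m)/60).round(3))
print('F',np.mean(F,0).round(1),'axial',(np.mean(F,0)@a).round(1),'w',s['width'].__round__(1),'q',s['qpos'].round(2),'clock',s['clock'])
E
python3 st.py
```

```text
tcp [477.6 245.8 329.9] mouth t 42.3 lat [ 1.2 -4.6  0.8] tiltvec units(world) to fix [ 0.   -0.11 -0.  ]
target shift for mouth t=30,0 (units) [ 0.095  0.081 -0.182] [ 0.381  0.091 -0.591]
F [-0.1  0.4 -0.5] axial -0.4 w 38.4 q [-1.3   0.25  0.66  2.2   0.67  0.33 -2.93] clock 9.0
```

Joint 7 stays at its limit while the other joints give way, so that was the wrong direction. I turn the other way.

>>> send_rows --series '[[20,[0,0.04,0],[-0.57,-0.02,0.82]],[20,[0,0.04,0],[-0.57,-0.02,0.82]],[20,[0,0,0],[-0.57,-0.02,0.82]],[20,[0,0,0],[-0.57,-0.02,0.82]],[20,[0,0,0],[-0.57,-0.02,0.82]],[20,[0,0,0],[0,0,0]]]'

```text
clock: 9.8
eef_pos: [477.8, 250.1, 329.7]
tool_rot: [2.92, -0.564, 0.429]
force: [-0.5, 1.4, -0.4]
width: 38.6
gripper_force: 65.9
```

```bash
python3 st.py
```

```text
tcp [477.8 250.1 329.6] mouth t 42.0 lat [ 1.2 -0.3  0.8] tiltvec units(world) to fix [ 0.03 -0.1   0.02]
target shift for mouth t=30,0 (units) [ 0.093  0.008 -0.178] [ 0.38   0.018 -0.588]
F [ 0.1  0.2 -0.3] axial -0.3 w 38.6 q [-1.22  0.24  0.55  2.19  0.76  0.36 -2.58] clock 9.95
```

>>> send_rows --series '[[20,[0.076,0.004,-0.12],[0.03,-0.1,0.02]],[20,[0.076,0.004,-0.12],[0,0,0]],[20,[0.076,0.004,-0.12],[0,0,0]],[20,[0.075,0.004,-0.12],[0,0,0]],[20,[0,0,0],[0,0,0]],[20,[0,0,0],[0,0,0]]]'

```text
clock: 10.75
eef_pos: [496.0, 251.1, 300.8]
tool_rot: [2.917, -0.573, 0.433]
force: [0.1, -0.2, 0.4]
width: 38.9
gripper_force: 65.9
```

```bash
python3 st.py; python3 - <<'E'
from h import *
A=[]
for n in('scene','top'):
    d=grab(n);u,v=proj(d,[[505,251,290]])[0].astype(int);A.append(cv2.resize(d['img'][v-27:v+27,u-36:u+36,::-1],(400,300),interpolation=cv2.INTER_CUBIC))
cv2.imwrite('pics/near.png',np.hstack(A))
E
```

```text
tcp [495.9 251.2 301. ] mouth t 8.0 lat [-0.   0.2  0. ] tiltvec units(world) to fix [-0. -0. -0.]
target shift for mouth t=30,0 (units) [-0.21 -0.01  0.3 ] [ 0.077 -0.    -0.11 ]
F [-0.2  0.2 -0.1] axial 0.1 w 39.0 q [-1.18  0.32  0.56  2.21  0.86  0.25 -2.69] clock 10.9
```

View pics/near.png

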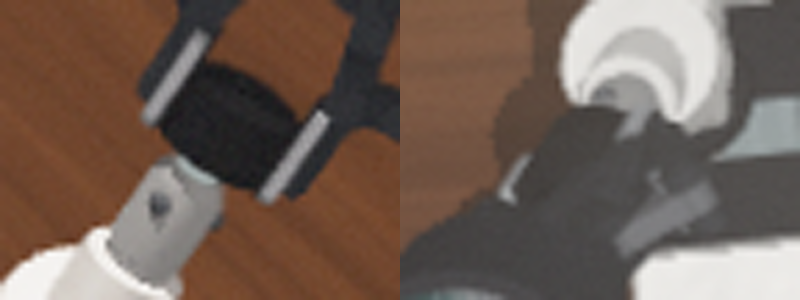

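The scene crop shows the cap mouth just above the tube end at (205,170), with the axes in line. Joint 6 (0.25) is close to its limit of 0.23, so I go on in small steps and check each one.

>>> send_rows --series '[[20,[0.038,0,-0.055],[0,0,0]],[20,[0.038,0,-0.055],[0,0,0]],[20,[0.038,0,-0.055],[0,0,0]],[20,[0,0,0],[0,0,0]]]'

```text
clock: 11.55
eef_pos: [502.8, 251.0, 290.6]
tool_rot: [2.917, -0.572, 0.433]
force: [-0.4, 0.7, -1.2]
width: 38.6
gripper_force: 65.9
```

```bash
python3 st.py
```

```text
tcp [502.8 251.1 290.8] mouth t -4.2 lat [-0.2 -0.2 -0.1] tiltvec units(world) to fix [ 0. -0.  0.]
target shift for mouth t=30,0 (units) [-0.324 -0.007  0.47 ] [-0.037  0.003  0.06 ]
F [ 0.3  0.3 -0.7] axial -0.8 w 38.6 q [-1.11  0.33  0.49  2.21  0.98  0.24 -2.8 ] clock 11.7
```

Joint 6 is holding at 0.24 while joint 7 drifts to its limit. I turn another 30° about the tool axis to give joint 7 room, since the cap is still loose.

>>> send_rows --series '[[20,[0,0,0],[-0.573,-0.02,0.819]],[20,[0,0,0],[-0.573,-0.02,0.819]],[20,[0,0,0],[-0.573,-0.02,0.819]],[20,[0,0,0],[-0.573,-0.02,0.819]],[20,[0,0,0],[-0.573,-0.02,0.819]],[20,[0,0,0],[-0.573,-0.02,0.819]],[20,[0,0,0],[0,0,0]]]'

```text
clock: 12.62
eef_pos: [502.7, 251.3, 291.0]
tool_rot: [2.656, -0.386, 0.986]
force: [0.1, 1.0, 0.3]
width: 38.5
gripper_force: 65.9
```

```bash
python3 st.py
```

```text
tcp [502.7 251.2 291. ] mouth t -4.0 lat [-0.1 -0.1 -0.1] tiltvec units(world) to fix [ 0. -0.  0.]
target shift for mouth t=30,0 (units) [-0.323 -0.01   0.466] [-0.036 -0.     0.056]
F [-0.4 -0.5 -0.2] axial 0.1 w 38.8 q [-1.01  0.32  0.35  2.2   1.08  0.29 -2.37] clock 12.775
```

>>> send_rows --series '[[20,[0.019,0.001,-0.027],[0,0,0]],[20,[0.019,0.001,-0.027],[0,0,0]],[20,[0.019,0.001,-0.027],[0,0,0]],[20,[0.019,0.001,-0.027],[0,0,0]],[20,[0,0,0],[0,0,0]]]'

```text
clock: 13.45
eef_pos: [507.3, 251.4, 284.3]
tool_rot: [2.656, -0.385, 0.987]
force: [-0.4, -0.2, 1.7]
width: 38.6
gripper_force: 66.1
```

```bash
python3 st.py
```

```text
tcp [507.2 251.5 284.4] mouth t -12.0 lat [-0.2  0.  -0.1] tiltvec units(world) to fix [ 0. -0.  0.]
target shift for mouth t=30,0 (units) [-0.398 -0.014  0.576] [-0.112 -0.004  0.166]
F [-1.3  0.   1.2] axial 1.7 w 39.1 q [-1.    0.34  0.35  2.2   1.12  0.27 -2.41] clock 13.6
```

>>> send_rows --series '[[20,[0.019,0.001,-0.027],[0,0,0]],[20,[0.019,0.001,-0.027],[0,0,0]],[20,[0.019,0.001,-0.027],[0,0,0]],[20,[0,0,0],[0,0,0]]]'

```text
clock: 14.15
eef_pos: [510.8, 251.7, 279.6]
tool_rot: [2.655, -0.385, 0.987]
force: [-3.2, -0.1, 3.7]
width: 38.9
gripper_force: 66.3
```

>>> send_rows --series '[[20,[0.019,0.001,-0.027],[0,0,0]],[20,[0.019,0.001,-0.027],[0,0,0]],[20,[0.019,0.001,-0.027],[0,0,0]],[20,[0,0,0],[0,0,0]]]'

```text
clock: 14.65
eef_pos: [514.1, 251.8, 274.7]
tool_rot: [2.655, -0.385, 0.987]
force: [-4.5, -1.1, 5.0]
width: 38.4
gripper_force: 66.6
```

```bash
python3 st.py
```

```text
tcp [514.1 251.8 274.8] mouth t -23.9 lat [-0.1  0.1 -0.1] tiltvec units(world) to fix [ 0. -0.  0.]
target shift for mouth t=30,0 (units) [-0.513 -0.02   0.737] [-0.227 -0.01   0.327]
F [-4.7 -0.5  5.5] axial 7.2 w 39.0 q [-0.97  0.36  0.33  2.2   1.2   0.26 -2.49] clock 14.8
```

>>> send_rows --series '[[20,[0.019,0.001,-0.027],[0,0,0]],[20,[0.0095,0,-0.0135],[0,0,0]],[20,[0,0,0],[0,0,0]]]'

```text
clock: 15.22
eef_pos: [516.1, 252.2, 272.4]
tool_rot: [2.655, -0.386, 0.987]
force: [-0.9, 0.6, 2.6]
width: 38.7
gripper_force: 66.2
```

>>> send_rows --series '[[20,[0.0095,0.0005,-0.0135],[0,0,0]],[20,[0,0,0],[0,0,0]]]'

```text
clock: 15.48
eef_pos: [516.7, 252.2, 271.6]
tool_rot: [2.655, -0.386, 0.987]
force: [-1.5, 1.5, 3.0]
width: 38.8
gripper_force: 66.3
```

```bash
python3 st.py
```

```text
tcp [516.6 252.2 271.7] mouth t -27.9 lat [0.1 0.4 0.1] tiltvec units(world) to fix [-0.  0. -0.]
target shift for mouth t=30,0 (units) [-0.555 -0.026  0.788] [-0.268 -0.016  0.379]
F [-0.9  1.3  3.9] axial 3.7 w 38.5 q [-0.96  0.37  0.32  2.2   1.23  0.25 -2.52] clock 15.625
```

The force fell from 7 to 3 N, so the cap has snapped over the balls. I press on to the end stop to seat it.

>>> send_rows --series '[[20,[0.019,0.001,-0.027],[0,0,0]],[20,[0.0095,0,-0.0135],[0,0,0]],[20,[0,0,0],[0,0,0]]]'

```text
clock: 16.05
eef_pos: [518.4, 252.2, 269.2]
tool_rot: [2.655, -0.386, 0.987]
force: [-0.9, 2.1, 5.2]
width: 38.6
gripper_force: 66.4
```

>>> send_rows --series '[[20,[0.0095,0.0005,-0.0135],[0,0,0]],[20,[0.0095,0,-0.0135],[0,0,0]],[20,[0,0,0],[0,0,0]]]'

```text
clock: 16.42
eef_pos: [519.4, 252.3, 267.6]
tool_rot: [2.655, -0.386, 0.987]
force: [-0.5, 0.7, 6.0]
width: 38.7
gripper_force: 66.4
```

```bash
python3 st.py
```

```text
tcp [519.4 252.3 267.6] mouth t -32.8 lat [0.1 0.4 0.1] tiltvec units(world) to fix [-0.  0. -0.]
target shift for mouth t=30,0 (units) [-0.602 -0.028  0.855] [-0.315 -0.018  0.446]
F [-1.3  0.8  6.4] axial 5.9 w 38.6 q [-0.94  0.38  0.31  2.2   1.27  0.25 -2.56] clock 16.575
```

>>> send_rows --series '[[20,[0.0095,0.0005,-0.0135],[0,0,0]],[20,[0.0095,0,-0.0135],[0,0,0]],[20,[0.0095,0,-0.0135],[0,0,0]],[20,[0,0,0],[0,0,0]]]'

```text
clock: 17.12
eef_pos: [520.9, 252.3, 265.6]
tool_rot: [2.655, -0.386, 0.988]
force: [-5.3, 0.8, 10.3]
width: 38.9
gripper_force: 67.1
```

>>> send_rows --series '[[20,[0.0095,0.0005,-0.0135],[0,0,0]],[20,[0,0,0],[0,0,0]]]'

```text
clock: 17.38
eef_pos: [521.1, 252.4, 265.4]
tool_rot: [2.655, -0.387, 0.988]
force: [-12.5, -0.9, 19.6]
width: 38.8
gripper_force: 68.3
```

```bash
python3 st.py
```

```text
tcp [521.1 252.4 265.4] mouth t -35.6 lat [0.2 0.5 0.1] tiltvec units(world) to fix [-0.01  0.01 -0.01]
target shift for mouth t=30,0 (units) [-0.629 -0.03   0.893] [-0.342 -0.02   0.484]
F [-12.7  -0.9  19.2] axial 23.0 w 38.8 q [-0.93  0.38  0.3   2.2   1.3   0.25 -2.59] clock 17.525
```

The tube bottomed out at t = -35.6 mm with 23 N. The expected value is -21-14 = -35 mm, so the cap is home. I ease back with the spring, let go and withdraw along the axis.

>>> send_rows --series '[[20,[-0.03,-0.001,0.042],[0,0,0]],[20,[-0.03,-0.001,0.042],[0,0,0]],[20,[-0.03,-0.001,0.042],[0,0,0]],[20,[-0.02,-0.001,0.028],[0,0,0]],[20,[0,0,0],[0,0,0]]]'

```text
clock: 18.2
eef_pos: [515.0, 251.9, 273.5]
tool_rot: [2.656, -0.386, 0.987]
force: [0.1, 1.1, 3.6]
width: 38.7
gripper_force: 66.2
```

>>> send_rows --series '[[42,[0,0,0],[0,0,0]],[46,[0,0,0],[0,0,0]],[52,[0,0,0],[0,0,0]],[58,[0,0,0],[0,0,0]],[58,[0,0,0],[0,0,0]],[58,[0,0,0],[0,0,0]]]'

```text
clock: 18.95
eef_pos: [514.9, 251.8, 273.4]
tool_rot: [2.655, -0.385, 0.987]
force: [-0.3, 0.8, 0.7]
width: 58.1
gripper_force: 0.0
```

```bash
python3 st.py
```

```text
tcp [514.9 251.8 273.4] mouth t -25.4 lat [-0.2  0.1 -0.1] tiltvec units(world) to fix [ 0. -0.  0.]
target shift for mouth t=30,0 (units) [-0.526 -0.02   0.759] [-0.24  -0.01   0.349]
F [-0.   0.1  0.2] axial 0.1 w 58.2 q [-0.92  0.36  0.27  2.2   1.24  0.28 -2.53] clock 19.1
```

Released. I withdraw 100 mm along the axis.

>>> send_rows --series '[[58,[-0.057,-0.002,0.082],[0,0,0]],[58,[-0.115,-0.004,0.164],[0,0,0]],[58,[-0.172,-0.006,0.246],[0,0,0]],[58,[-0.23,-0.008,0.328],[0,0,0]],[58,[-0.23,-0.008,0.328],[0,0,0]],[58,[-0.23,-0.008,0.328],[0,0,0]],[58,[-0.1,-0.5,0.2],[0,0,0]],[58,[0,-0.7,0.2],[0,0,0]]]'

```text
clock: 20.15
eef_pos: [446.2, 177.9, 386.8]
tool_rot: [2.655, -0.386, 0.99]
force: [0.2, 0.0, 0.7]
width: 57.9
gripper_force: 0.0
```

>>> send_rows --series '[[58,[0,-0.7,0.2],[0,0,0]],[58,[0,-0.7,0.0],[0,0,0]],[58,[0,-0.7,0],[0,0,0]],[58,[0,-0.7,0],[0,0,0]],[58,[0,0,0],[0,0,0]],[58,[0,0,0],[0,0,0]]]'

```text
clock: 20.9
eef_pos: [446.7, 10.4, 398.3]
tool_rot: [2.655, -0.386, 0.988]
force: [-0.1, 1.1, 0.4]
width: 57.5
gripper_force: 0.0
```

```bash
python3 - <<'E'
from h import *
from scipy.optimize import least_squares
A=[];a=np.array([-0.573227,-0.0200175,0.819152]);o=np.array([508.5,251.5,283])
e1=np.cross(a,[0,0,1.]);e1/=np.linalg.norm(e1);e2=np.cross(a,e1)
for n in('scene','top'):
    d=grab(n);u,v=proj(d,[[508,251,285]])[0].astype(int);A.append(cv2.resize(d['img'][v-27:v+27,u-36:u+36,::-1],(400,300),interpolation=cv2.INTER_CUBIC))
    C=cloud(d)[v-25:v+25,u-25:u+25].reshape(-1,3);I=d['img'][v-25:v+25,u-25:u+25].reshape(-1,3)
    P=C[(I.max(1)<75)&(C[:,2]>250)]-o;t=P@a;X=np.c_[P@e1,P@e2];r=np.hypot(*X.T)
    m=(r<16)&(t>-6);f=(t<0)&(t>-18)&(r>14)
    s=np.linalg.lstsq(np.c_[X[m],np.ones(m.sum())],t[m],rcond=None)[0]
    c=least_squares(lambda p:np.hypot(X[f,0]-p[0],X[f,1]-p[1])-20.3,[0,0],loss='soft_l1').x
    print(n,'top face t',m.sum(),np.median(t[m]).round(2),'tilt deg',np.degrees(s[:2]).round(1),'side centre',f.sum(),c.round(1))
    rad=r[(t<0)];print('  t range of black',np.percentile(t[r>15],[2,50,98]).round(1))
cv2.imwrite('pics/end.png',np.hstack(A))
E
python3 st.py
```

```text
scene top face t 90 4.14 tilt deg [0.2 2.3] side centre 199 [-0.3  1.3]
  t range of black [-19.4  -5.7   4.6]
top top face t 163 3.66 tilt deg [ 0.7 -0.4] side centre 59 [-0.4 -1. ]
  t range of black [-15.1   1.8   6. ]
tcp [446.9  10.8 398. ] mouth t 120.4 lat [  15.4 -238.     4.9] tiltvec units(world) to fix [-0.   -0.01 -0.  ]
target shift for mouth t=30,0 (units) [ 0.608  3.998 -1.317] [ 0.894  4.008 -1.727]
F [-0.2  0.2  0.3] axial 0.3 w 57.9 q [-0.71 -0.14  0.51  2.3   0.42  0.38 -1.21] clock 21.15
```

View pics/end.png

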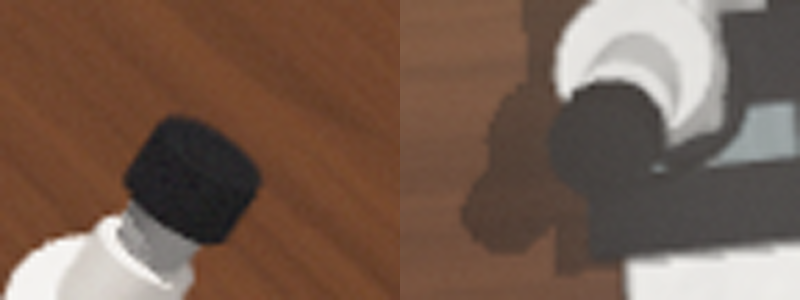

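The cap sits square on the tube, at (192,180) in the scene crop and (608,138) in the top crop, and the robot is clear. The top face is at t = 3.7–4.1 mm; home is 3 mm, and the bare end itself read 0.1–1.4 mm high. Tilt is about 2° or less and the centre is within 1.5 mm.

```bash
python3 -c "
from cell import ctrl; print(ctrl.finish_job())"
```

```text
the job is handed in; nothing more can be done
None
```

The black cap is off the spare eyepiece and snapped home on the microscope's eyepiece: measured square within about 2°, centred within 1.5 mm, pushed with at most 23 N, then released; the job is handed in, and no verdict was shown.

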